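# Make up a titration kit and a weighing kit

### The job

Make up two kits from the stock standing between the two trays. Titration kit, in the long tray with three round recesses: the beaker in the large middle recess, the small brown bottle and the rubber stopper in the two end recesses, either way round. Weighing kit, in the short tray: the nest of weighing boats in the oblong recess and the sample vial in the round one; everything stands upright on the floor of its recess, in the middle of it, and the timer, tape roll and petri dish stay where they are.

Things in the scene. Friction and masses are not known exactly. Their poses are not given: they have to be found in the camera images.
- beaker_mid (a point): Small clear glass beaker with a spout, empty, 58 tall, wall 42 across, rim 48 (54 along y, over the spout) (sizes in mm). This point is on its centre line, 29 above its underside; z up, the spout lies along the beaker's y axis, so grip across its x axis, about half-way up. Weighs 30 g.
- dropper_bottle_mid (a point): Small brown reagent bottle with a black screw cap, the one between the two trays (others like it stand at the back and do not count), 90 tall, body 41 across up to 53 high, cap 28 across (sizes in mm). This point is on its centre line, 45 above its underside; z up. Grip the body or the cap; 90 g.
- rubber_stopper_mid (a point): Dark red-brown rubber stopper standing on its wide end: 28 tall, 29 across at the bottom and slightly narrower at the top (sizes in mm). This point is on its centre line, 14 above its underside; z up. 20 g.
- boats_mid (a point): Nest of white oblong weighing boats, handled as one piece: 48 (its x axis) by 73 (its y axis), 17 tall, of which only the lower 11 can be gripped firmly (sizes in mm). This point is at its centre, 8.5 above its underside; z up. Grip across the 48 mm x axis, fingertips 3 to 4 above the surface. 18 g.
- vial_mid (a point): Glass sample vial with a white screw cap (orange middle), the one between the two trays (others at the left side do not count), 56 tall; body 27 across, cap 30 across (sizes in mm). This point is on its centre line, 28 above its underside; z up. Grip the body below the cap (below 42). 28 g.
- long_tray: Fixed grey moulded kit tray, 100 (x) by 270 (y), 10 thick, with three round recesses in a row, each 7 deep (recess floor 3 above the bench) (sizes in mm). Origin at the centre of its underside; z up, y along the row. Recess centres: the large middle one (80 across) at x=0, y=0; the two end ones (66 across) at x=0, y=+85 and y=-85. It looks the same turned half round. A 10 mm pull tab sticks out at either end.
- short_tray: Fixed grey moulded kit tray, 120 (x) by 180 (y), 10 thick, with two recesses 7 deep (recess floor 3 above the bench) (sizes in mm). Origin at the centre of its underside; z up. Oblong recess, 104 (x) by 96 (y), centred at x=0, y=-34; round recess, 56 across, centred at x=0, y=+50. A 10 mm pull tab sticks out at either end.
- bench_timer: White bench timer with a small display, 60 (x) by 68 (y), 18 tall, standing among the stock; stays where it is (sizes in mm). Origin at the centre of its underside.
- tape: Roll of buff tape lying flat, 68 across, 19 tall, standing among the stock; stays where it is (sizes in mm). Origin at the centre of its underside.
- dish: Petri dish with a yellowish filling, 63 across, 14 tall, standing among the stock; stays where it is (sizes in mm). Origin at the centre of its underside.
Things that resemble listed ones, but are neither listed nor needed, are in the scene too. What is shaped like the part that bears boats_mid but red is not meant.

How it is judged:
By the outcome, as a careful person would: the job done as asked, in the order asked, and still so for the second after the job is handed in, with the robot touching nothing.
It also fails if it takes over 144 s, if anything falls off the work surface, if the arm or the gripper's body presses on something with over 40 N, if the wrist force passes 120 N, or if a joint passes its speed limit or range.

### The arm

A 6-joint arm with a two-finger parallel gripper is mounted at the origin on a cart in front of the work surface, level with it; the furniture and walls round the work are solid. World frame = base frame: x ahead of the robot, y to its left, z up, the work surface at z = 0. Lengths are in m, angles in rad, forces in N, time in s.
With the tool pointing down it reaches from about 0.275 to 0.975 m from the base axis. Payload 8.4 kg.
Tool frame: the origin (TCP) lies on the centre line of the jaws, within the pads' length; the fingertips stand 25 mm ahead of it and the grasp point (between the pads) lies 6 mm ahead of it; z points along the fingers, y is the direction in which the jaws open and shut (so a half turn about z gives the same grasp; the last joint's range is limited). The gripper opens to 92 mm and grips with 3 to 60 N. Pads are 20 mm wide; open, the fingers measure 128 mm over their backs; the gripper's body (75 mm by 189 mm) begins 69 mm behind the grasp point.
Start: joints at [1.322, 0.353, 1.633, -0, 1.155, -0.002], TCP at [0.153, 0.606, 0.24] pointing down, gripper open.
Joint ranges: [-2.63, 2.63], [-0.92, 2.1], [0.06, 2.66], [-1.3, 4.44], [0, 2.69], [-3.02, 3.02]. Speed limits (rad/s): [2.22, 2.22, 2.79, 3.14, 3.14, 3.14].

### API

Orientations are given as [roll, pitch, yaw] about the fixed x, y, z axes, in that order (R = Rz(yaw) Ry(pitch) Rx(roll)).
In Python, from plant import bot, cams gives the robot as it stands.
- The arm moves only by the tool apply_moves, never from a script. Its argument "rows" is one flat list of numbers, 4 for each row, row after row: the shift along the world's x, y, z in cm, then the turn about the world's z in degrees. A call has 1 to 12 rows; each row is the pose to reach, as a shift and turn from the pose measured when the call began; what a row does not reach only later rows make up. A row lasts 1/8 s, in which the tool goes at most 62.5 mm and 10.7 degrees, less where a joint would pass 70% of its speed; a pose out of reach is approached as far as the arm can. A call with a gripper value outside its range is refused whole. "grip" is the closure, from -1 (fully open) to 1 (shut), so that 0 is half open, set as the call begins (left out, the last holds). The fingers move at their own pace and stop on an object; the grip force is fixed at half the most. Time passes only in rows, so rows that repeat a pose let the fingers close. It gives the time, the measured TCP pose, the force and the opening at its end, in the units of the state.
- bot.get_obs(): the state, without advancing time (a new reading comes with each control period).
- cams.camera(name): name is "scene" or "top" or "wrist"; returns a dict with "image" (400x640x3 uint8, red, green, blue), "z_map" (400x640 float32, m along the optical axis (not along the pixel's ray), 0 where there is no reading), "fx", "fy", "cx", "cy" (pixels), "k1" (the pictures are not rectified: a ray, as slopes to the right and down, at radius r is drawn at 1 + k1 r^2 times it, then the intrinsics apply), "extrinsics" (4x4, takes a point from camera to world coordinates); the wrist camera has in their place "mount" (4x4, takes a point from camera to tool coordinates, whose origin is the TCP and whose axes are the flange's). Camera axes: x right, y down, z forward; pixel columns grow to the right and rows downward; lengths in m; the calibration is good to about 2 mm. A picture is of the moment at which its call begins: read the wrist's pose just before it.
- bot.sign_off(): hands the job in, once; it reports no verdict.
The state is a dict: "time_s": time; "joints": joint angles; "qvel": joint speeds; "tau": joint torques, N m; "tool_pos": TCP position; "tool_rot": TCP orientation; "force": force on the tool from outside, world axes, zero at the start; "wrist_torque": the same for the moment, N m; "opening": finger opening in m.
Only numpy, scipy, OpenCV 4.12 (cv2) and the standard library are available. Lean on these libraries where they do the work, as an engineer would, in place of code of your own. Each camera call takes 0.05 s, during which the arm holds its last target.

## Working session

There is one attempt and no reset: what is moved stays moved. The work goes in short steps, Python scripts to look and compute and a tool call to move; the robot and the scene stay as the last step left them, time stands still between calls to the robot, and variables do not carry over. Pictures are saved under pics/ and viewed, and the job is handed in when it is done.

Besides the shell and the picture viewer there is one more tool, called after "Request:" as name(argument=value, ...) on one line, values as JSON. apply_moves: Moves the arm, as the interface text tells. Its arguments: {"type":"object","properties":{"rows":{"type":"array"},"grip":{"type":"number"}},"required":["rows"]}

```bash
ls; mkdir -p pics; python3 - <<'E'
from plant import bot,cams
import cv2,numpy as np
o=bot.get_obs();print({k:np.round(v,3) for k,v in o.items()})
for n in("scene","top","wrist"):
    c=cams.camera(n);cv2.imwrite(f"pics/a_{n}.png",c["image"][:,:,::-1]);np.savez(f"a_{n}.npz",**c)
    print(n,c["fx"],c["fy"],c["cx"],c["cy"],c["k1"],np.round(c.get("extrinsics",c.get("mount")),4).tolist())
E
```

```text
pics
{'time_s': np.float64(0.0), 'joints': array([ 1.322,  0.354,  1.634, -0.   ,  1.155, -0.002]), 'qvel': array([-0.001,  0.001,  0.   , -0.001, -0.   , -0.   ]), 'tau': array([-0.0000e+00, -5.9386e+01, -3.3420e+01,  7.0000e-02,  2.4000e-02,
       -0.0000e+00]), 'tool_pos': array([0.153, 0.606, 0.239]), 'tool_rot': array([-3.14 ,  0.   ,  2.895]), 'force': array([ 0.883,  0.285, -0.09 ]), 'wrist_torque': array([ 0.017, -0.006, -0.006]), 'opening': np.float64(0.092)}
scene 386.0289393842227 386.0289393842227 315.8875993179679 200.3961908699173 -0.03226284038321177 [[0.6242, -0.4576, 0.6332, 0.0279], [-0.7812, -0.364, 0.5071, -0.4279], [-0.0015, -0.8112, -0.5847, 0.5798], [0.0, 0.0, 0.0, 1.0]]
top 503.33222851827423 503.33222851827423 321.05718298392986 194.52609170970953 -0.07088508011183915 [[-0.0207, -0.9868, 0.1605, 0.3604], [-0.9996, 0.0238, 0.0168, -0.0031], [-0.0204, -0.1601, -0.9869, 1.3749], [0.0, 0.0, 0.0, 1.0]]
wrist 327.0481868844606 327.0481868844606 316.2639296075487 201.45538249004863 -0.0653457796177667 [[-0.0007, -0.96, -0.28, 0.0789], [1.0, -0.0007, -0.0001, -0.0004], [-0.0001, -0.28, 0.96, -0.1464], [0.0, 0.0, 0.0, 1.0]]
```

View pics/a_top.png

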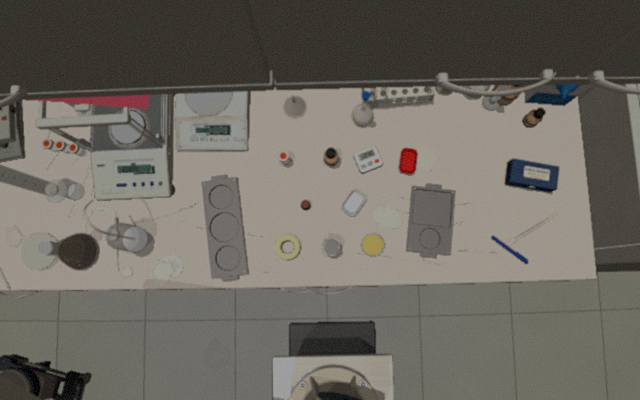

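View pics/a_scene.png

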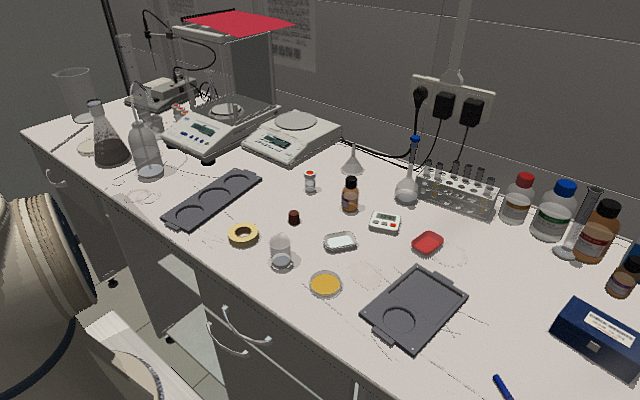

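View pics/a_wrist.png

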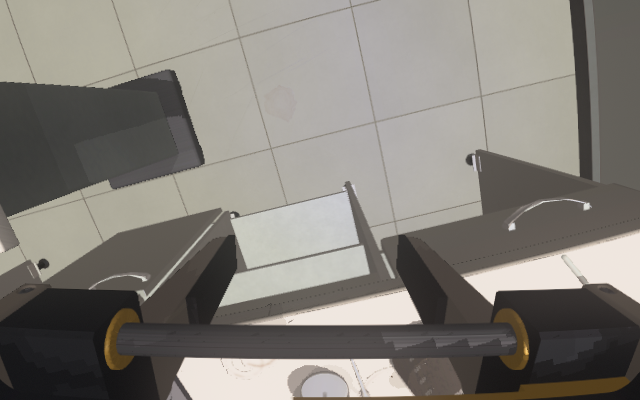

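```bash
cat > h.py <<'E'
import numpy as np,cv2
def und(c,uv):
    K=np.array([[c["fx"],0,c["cx"]],[0,c["fy"],c["cy"]],[0,0,1]],float)
    p=cv2.undistortPointsIter(np.array(uv,float).reshape(-1,1,2),K,np.array([float(c["k1"]),0,0,0]),None,None,(3,50,1e-10))
    return p.reshape(-1,2)
def tool(o):
    from scipy.spatial.transform import Rotation as R
    T=np.eye(4);T[:3,:3]=R.from_euler("xyz",o["tool_rot"]).as_matrix();T[:3,3]=o["tool_pos"];return T
def ext(c,T=None):
    return np.array(c["extrinsics"]) if "extrinsics" in c else T@np.array(c["mount"])
def onz(c,uv,z,T=None):
    E=ext(c,T);s=und(c,uv);d=np.c_[s,np.ones(len(s))]@E[:3,:3].T
    return E[:3,3]+d*((z-E[2,3])/d[:,2:])
def dep(c,uv,T=None):
    E=ext(c,T);s=und(c,uv);z=np.array([c["z_map"][int(round(v)),int(round(u))] for u,v in uv])
    return E[:3,3]+(np.c_[s,np.ones(len(s))]*z[:,None])@E[:3,:3].T
def proj(c,P,T=None):
    E=np.linalg.inv(ext(c,T));P=np.atleast_2d(P)@E[:3,:3].T+E[:3,3];s=P[:,:2]/P[:,2:];r=(s**2).sum(1,keepdims=True)
    s=s*(1+float(c["k1"])*r);return s*[float(c["fx"]),float(c["fy"])]+[float(c["cx"]),float(c["cy"])]
def crop(im,x0,y0,x1,y1,k,fn):
    cv2.imwrite(fn,cv2.resize(im[y0:y1,x0:x1,::-1],None,fx=k,fy=k,interpolation=cv2.INTER_CUBIC))
def cloud(c,T=None):
    v,u=np.mgrid[0:400,0:640];uv=np.c_[u.ravel(),v.ravel()];E=ext(c,T);s=und(c,uv);z=np.array(c["z_map"]).ravel()
    P=E[:3,3]+(np.c_[s,np.ones(len(s))]*z[:,None])@E[:3,:3].T
    P[z==0]=np.nan
    return P.reshape(400,640,3)
E
python3 - <<'E'
from h import *
t=dict(np.load("a_top.npz"));s=dict(np.load("a_scene.npz"))
crop(t["image"],190,130,350,250,5,"pics/b1.png");crop(t["image"],310,130,470,250,5,"pics/b2.png")
crop(s["image"],150,140,350,290,4,"pics/b3.png");crop(s["image"],290,160,490,310,4,"pics/b4.png")
n={"beaker":(332,247),"bottle":(331,156),"stopper":(305,205),"boats":(353,203),"vial":(284,158),"dish":(373,244),"tape":(276,247),"timer":(368,159),"lt":(224,227),"st":(432,222)}
for k,v in n.items():
    print(k,np.round(onz(t,[v],0.0)[0],3),np.round(dep(t,[v])[0],3))
print(proj(t,[.153,.606,.24]))
E
```

```text
beaker [ 0.439 -0.006  0.   ] [ 0.438 -0.006  0.004]
bottle [ 0.693 -0.01   0.   ] [ 0.671 -0.009  0.089]
stopper [0.556 0.065 0.   ] [0.551 0.064 0.033]
boats [ 0.558 -0.067  0.   ] [ 0.557 -0.067  0.009]
vial [0.69  0.122 0.   ] [0.678 0.117 0.054]
dish [ 0.444 -0.118  0.   ] [ 0.444 -0.118  0.002]
tape [0.442 0.146 0.   ] [0.441 0.145 0.015]
timer [ 0.682 -0.113  0.   ] [ 0.679 -0.112  0.011]
lt [0.5  0.29 0.  ] [0.499 0.289 0.004]
st [ 0.5   -0.282  0.   ] [ 0.36  -0.003  1.375]
[[ 62.12996383 373.03038064]]
```

View pics/b1.png

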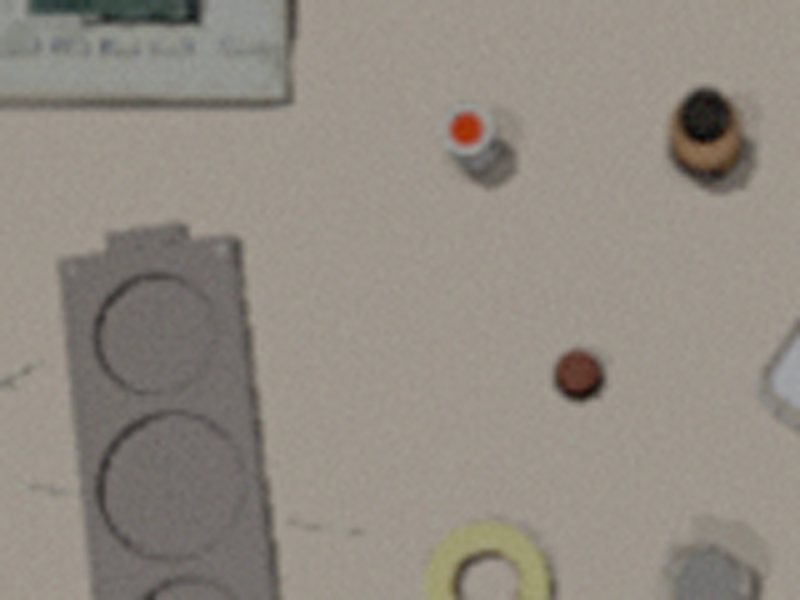

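View pics/b2.png

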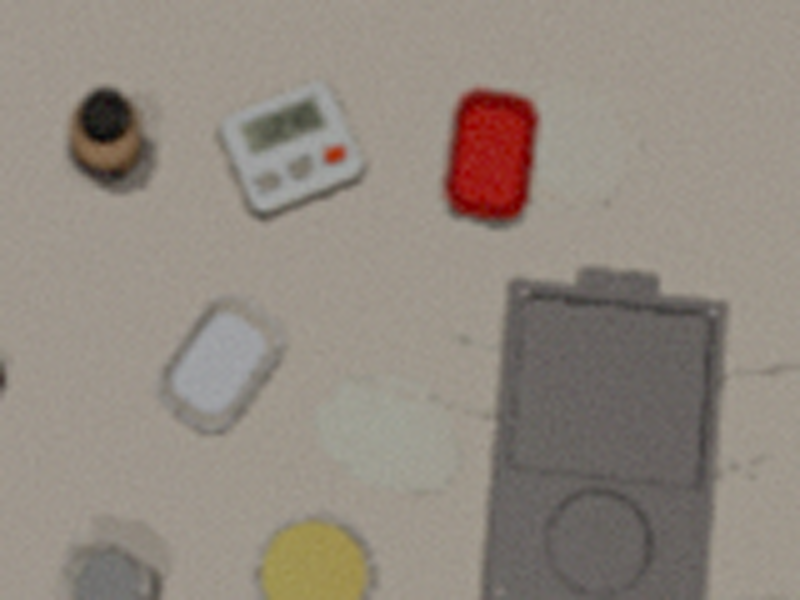

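View pics/b3.png

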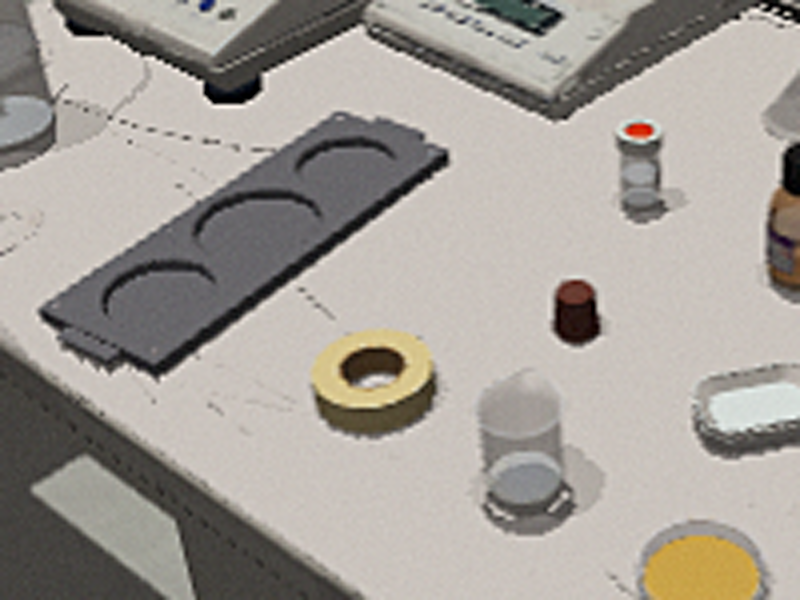

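View pics/b4.png

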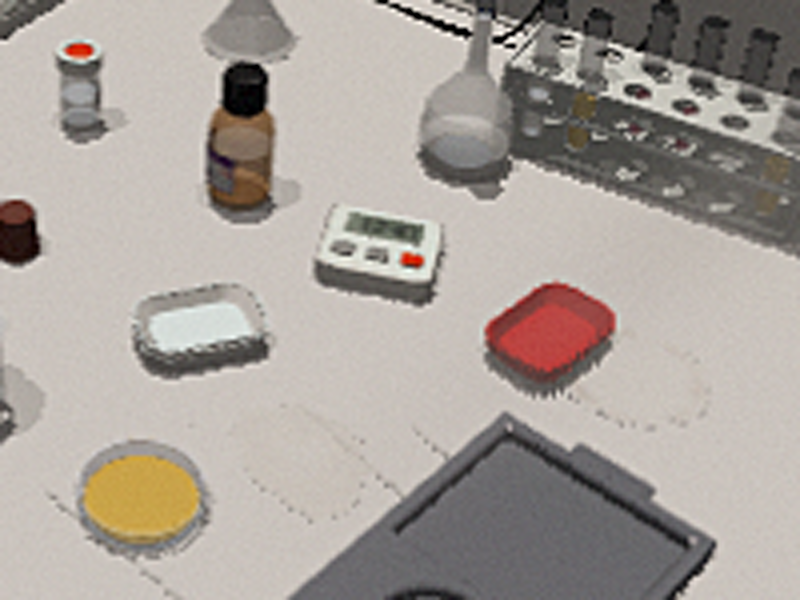

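Candidates in the top view: 
- **Bottle:** (331,156) stands between the trays. The brown ones at (535,117) and (508,95) are at the back.
- **Vial:** (284,158) stands between the trays. The ones at (48–72,145) are at the left side.
- **Boats:** white at (353,203). The one at (408,160) is red and not meant.
- **Stopper:** (305,205) is the only one.
- **Beaker:** (332,247). The others at (40,250) and (135,238) are larger vessels at the left.

The crops support these choices, so I'm moving the wrist camera over for close views.

Request:
apply_moves(rows=[0,0,8,0,0,0,16,0,0,0,16,0,10,-15,16,7,20,-31,16,14,20,-31,16,14,20,-31,16,14,20,-31,16,14,30,-31,14,14,38,-31,11,14,38,-31,11,14,38,-31,11,14])

```text
time_s: 1.65
tool_pos: [0.5348, 0.2944, 0.3475]
tool_rot: [-3.14, -0.001, 3.137]
force: [-0.7, 0.0, 0.6]
opening: 0.0921
```

```bash
cat > look.py <<'E'
import sys
from plant import bot,cams
from h import *
def look(tag):
    o=bot.get_obs();T=tool(o);c=cams.camera("wrist");cv2.imwrite(f"pics/{tag}.png",c["image"][:,:,::-1]);np.savez(f"{tag}.npz",T=T,**c)
    print(round(float(o["time_s"]),2),np.round(o["tool_pos"],4),np.round(o["tool_rot"],4),"F",np.round(o["force"],1),"op",round(float(o["opening"]),4))
if __name__=="__main__": look(sys.argv[1])
E
python3 look.py w1
```

```text
1.65 [0.5348 0.2944 0.3475] [-3.1396e+00 -1.1000e-03  3.1375e+00] F [-0.7  0.   0.6] op 0.0921
```

View pics/w1.png

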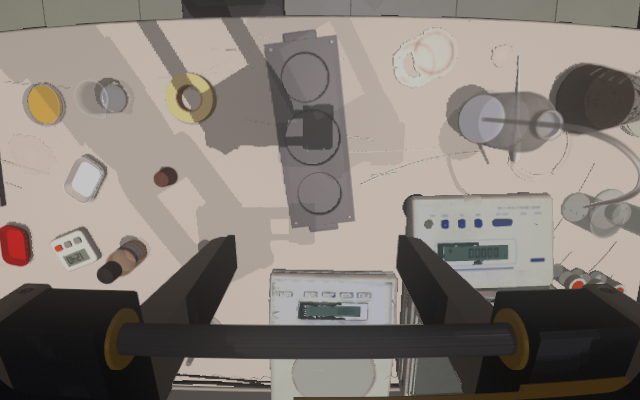

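The long tray is in full view, with recesses at about (303,77), (313,137) and (320,193). The stopper is at (165,177), the boats at (86,180) and the bottle at (120,262). The vial is hidden by the left finger. Next are two more views.

Request:
apply_moves(rows=[4,-15,-4,0,4,-15,-4,0,4,-15,-4,0,4,-15,-4,0])

```text
time_s: 2.2
tool_pos: [0.5769, 0.1415, 0.3051]
tool_rot: [-3.138, -0.002, 3.134]
force: [0.0, -0.1, 0.2]
opening: 0.0919
```

```bash
python3 look.py w2
```

```text
2.2 [0.5769 0.1415 0.3051] [-3.1376e+00 -2.4000e-03  3.1339e+00] F [ 0.  -0.1  0.2] op 0.0919
```

Request:
apply_moves(rows=[0,-16,0,0,0,-30,0,0,0,-30,0,0,0,-30,0,0,0,-30,0,0,0,-30,0,0,0,-30,0,0])

```text
time_s: 3.12
tool_pos: [0.5772, -0.1556, 0.3059]
tool_rot: [-3.139, -0.001, 3.135]
force: [-0.1, -0.2, -0.2]
opening: 0.0918
```

```bash
python3 look.py w3
```

```text
3.12 [ 0.5772 -0.1556  0.3059] [-3.1392e+00 -1.4000e-03  3.1353e+00] F [-0.1 -0.2 -0.2] op 0.0918
```

View pics/w2.png

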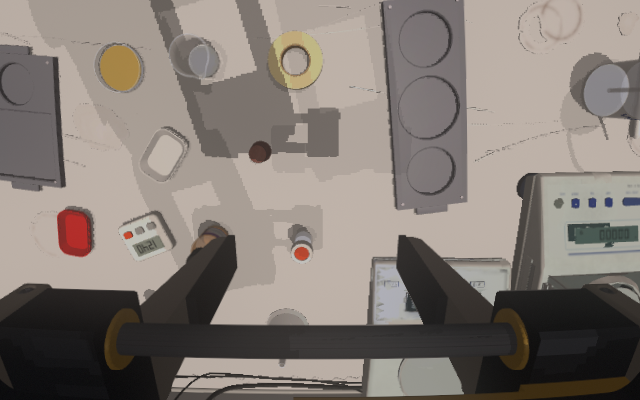

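View pics/w3.png

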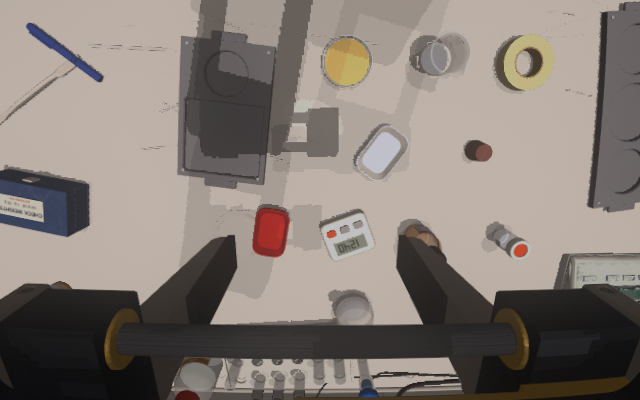

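```bash
python3 - <<'E'
from h import *
a=np.load("w2.npz")["image"];b=np.load("w3.npz")["image"];c=np.load("w1.npz")["image"]
g=lambda im,x,y,w=80,h=60,k=5:cv2.resize(im[y:y+h,x:x+w,::-1],(w*k,h*k),interpolation=cv2.INTER_CUBIC)
cv2.imwrite("pics/c1.png",np.vstack([np.hstack([g(a,155,25),g(b,400,25)]),np.hstack([g(a,220,125),g(b,440,125)])]))
cv2.imwrite("pics/c2.png",np.vstack([np.hstack([g(a,125,120),g(b,340,120)]),np.hstack([g(a,265,215),g(b,480,210)])]))
cv2.imwrite("pics/c3.png",np.vstack([np.hstack([g(b,165,25,120,90,3),g(b,165,110,120,90,3)]),np.hstack([g(c,80,225,120,90,3),g(b,380,210,120,90,3)])]))
crop(a,375,0,475,215,3,"pics/c4.png")
E
```

```text
(no output)
```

View pics/c1.png

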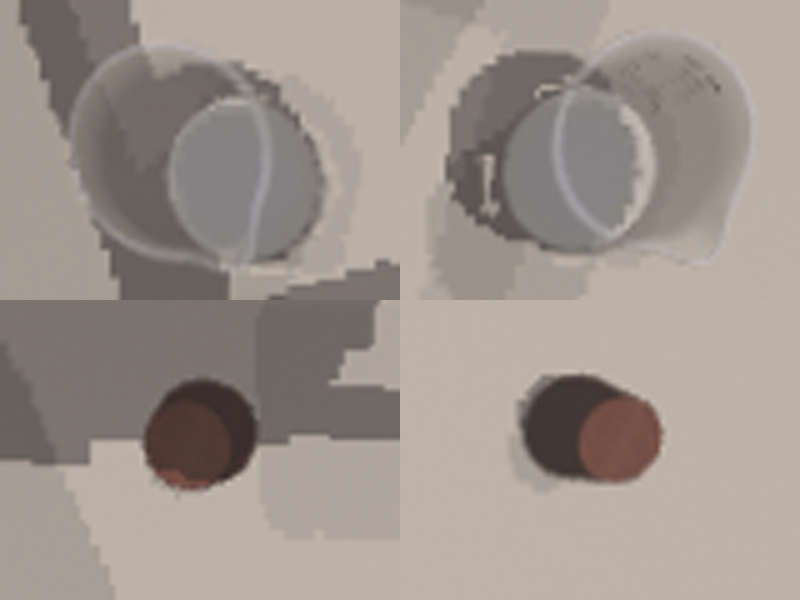

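View pics/c2.png

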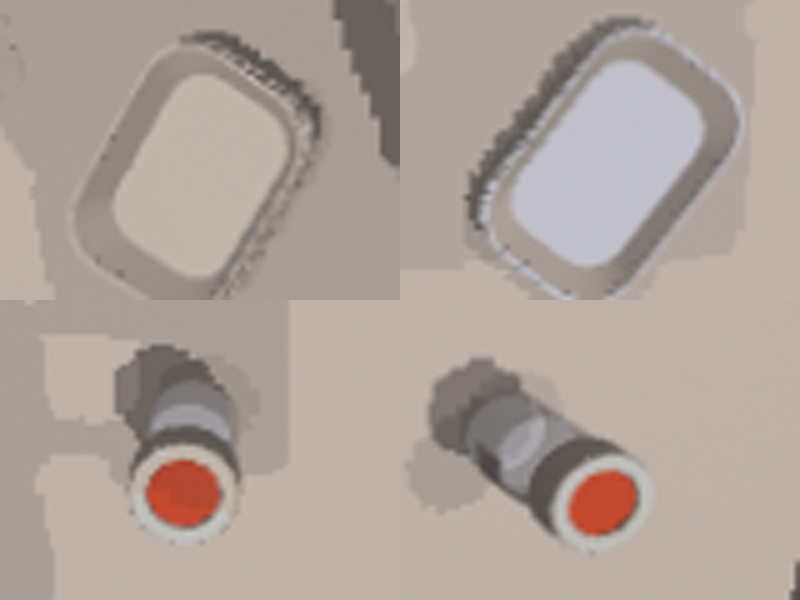

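View pics/c3.png

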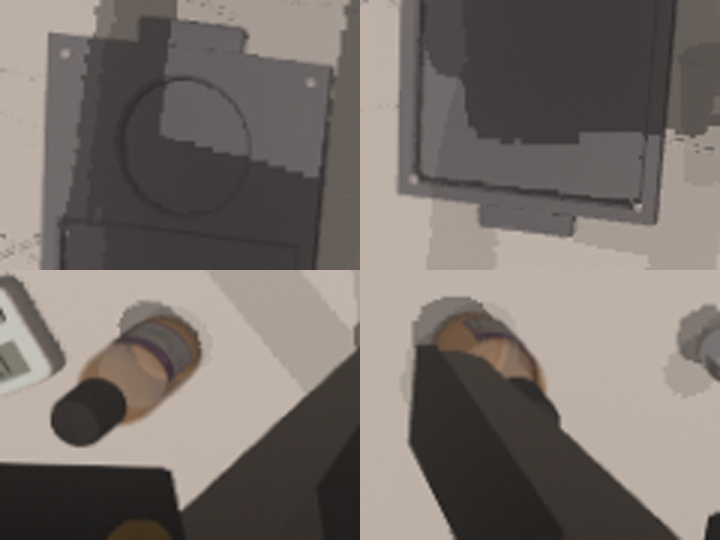

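View pics/c4.png

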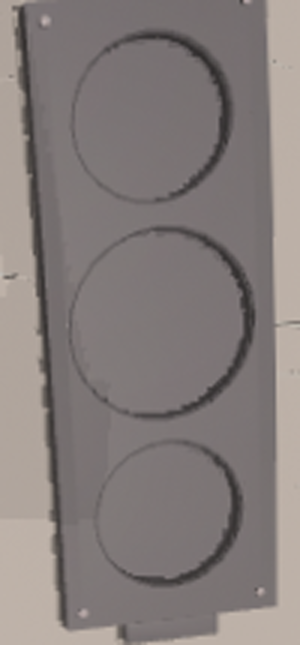

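```bash
cat > ms.py <<'E'
from h import *
W={i:dict(np.load(f"w{i}.npz")) for i in(1,2,3)};W['t']=dict(np.load("a_top.npz"))
T=lambda i:W[i].get("T")
def px(x0,y0,X,Y,k): return (x0+(X+.5)/k-.5,y0+(Y+.5)/k-.5)
def tri(obs):
    A=np.zeros((3,3));b=np.zeros(3);R=[]
    for i,uv in obs:
        E=ext(W[i],T(i));d=np.r_[und(W[i],[uv])[0],1]@E[:3,:3].T;d/=np.linalg.norm(d);M=np.eye(3)-np.outer(d,d);A+=M;b+=M@E[:3,3];R.append((E[:3,3],M))
    p=np.linalg.solve(A,b);return np.round(p,4),np.round([np.linalg.norm(M@(p-o)) for o,M in R],4)
E
python3 - <<'E'
from ms import *
print("rim",tri([(2,px(155,25,168,148,5)),(3,px(400,25,256,135,5))]))
print("bkr floor",tri([(2,px(155,25,245,182,5)),(3,px(400,25,180,170,5))]))
print("spout",tri([(2,px(155,25,240,268,5)),(3,px(400,25,305,265,5))]))
print("stop top",tri([(2,px(220,125,188,145,5)),(3,px(440,125,219,139,5))]))
print("stop bot",tri([(2,px(220,125,207,130,5)),(3,px(440,125,178,127,5))]))
print("vial top",tri([(2,px(265,215,185,193,5)),(3,px(480,210,197,202,5))]))
print("boat floor",tri([(2,px(125,120,200,175,5)),(3,px(340,120,208,163,5))]))
b=px(80,225,82,149,3)
print("bottle",tri([(1,b),('t',(331.2,153.4))]),onz(W[1],[b],.09,T(1)),onz(W['t'],[(331.2,153.4)],.09))
for n,i,p in [("vial",'t',px(190,130,466,129,5))]: print(n,onz(W[i],[p],.056))
print("stopper t",onz(W['t'],[px(190,130,579,373,5)],.028))
lt=[px(375,0,*q,3) for q in [(45,20),(247,2),(83,613),(261,591),(152,117),(162,323),(169,512)]]
P=onz(W[2],lt,.010,T(2));print("long",np.round(P,4))
print("screws mean",P[:4].mean(0),"len",np.linalg.norm(P[4:5]-P[5:6]),np.linalg.norm(P[6]-P[5]))
lt1=[(303,77),(313,137),(320,193)];print(np.round(onz(W[1],lt1,.01,T(1)),4))
st=[px(165,25,*q,3) for q in [(65,53),(310,82),(185,147),(50,33),(330,67)]]+[px(165,110,*q,3) for q in [(53,180),(278,206),(40,192),(295,223)]]
P=onz(W[3],st,.010,T(3));print("short",np.round(P,4));print("corners mean",P[[3,4,7,8]].mean(0),P[[0,1,5,6]].mean(0))
E
```

```text
rim (array([ 0.4372, -0.0037,  0.0593]), array([0.0001, 0.0001]))
bkr floor (array([ 0.4381, -0.0032,  0.0085]), array([0.0001, 0.0001]))
spout (array([0.4644, 0.0105, 0.0587]), array([0.0007, 0.0007]))
stop top (array([0.5555, 0.0634, 0.0285]), array([0.0001, 0.0001]))
stop bot (array([0.5552, 0.0642, 0.0033]), array([0.0004, 0.0004]))
vial top (array([0.685 , 0.1195, 0.0533]), array([0., 0.]))
boat floor (array([ 0.5577, -0.0686,  0.0095]), array([0.0002, 0.0002]))
bottle (array([ 0.6808, -0.0094,  0.0855]), array([0.0019, 0.0019])) [[ 0.68023402 -0.00564369  0.09      ]] [[ 0.67793608 -0.01007     0.09      ]]
vial [[0.68420982 0.1202683  0.056     ]]
stopper t [[0.5539705  0.06274406 0.028     ]]
long [[0.3773 0.2316 0.01  ]
 [0.3689 0.3152 0.01  ]
 [0.6306 0.2611 0.01  ]
 [0.6204 0.3454 0.01  ]
 [0.4144 0.278  0.01  ]
 [0.4984 0.288  0.01  ]
 [0.5825 0.2979 0.01  ]]
screws mean [0.49930598 0.28831402 0.01      ] len 0.08466397731178518 0.08460575004268107
[[0.415  0.2753 0.01  ]
 [0.4984 0.2887 0.01  ]
 [0.5831 0.2988 0.01  ]]
short [[ 0.416  -0.3201  0.01  ]
 [ 0.4301 -0.2166  0.01  ]
 [ 0.4552 -0.2714  0.01  ]
 [ 0.4079 -0.3258  0.01  ]
 [ 0.4242 -0.208   0.01  ]
 [ 0.5796 -0.3426  0.01  ]
 [ 0.5929 -0.2385  0.01  ]
 [ 0.5852 -0.3494  0.01  ]
 [ 0.601  -0.231   0.01  ]]
corners mean [ 0.50458148 -0.27855815  0.01      ] [ 0.50465091 -0.27943618  0.01      ]
```

Request:
apply_moves(rows=[-5,6,-6,9,-10,12,-12,18,-13.9,15.2,-15.5,27,-13.9,15.2,-15.5,27,-13.9,15.2,-15.5,27,-13.9,15.2,-15.5,27,-13.9,15.2,-15.5,27])

```text
time_s: 4.05
tool_pos: [0.4402, -0.0033, 0.1521]
tool_rot: [-3.138, 0.001, -2.675]
force: [1.0, -0.9, 0.2]
opening: 0.0917
```

```bash
python3 look.py w4; python3 - <<'E'
from ms import *
for i,box in((2,(125,118,205,190)),(3,(345,115,415,190))):
    C=cloud(W[i],T(i));x0,y0,x1,y1=box;P=C[y0:y1,x0:x1].reshape(-1,3)
    m=(P[:,2]>.0135)&(P[:,2]<.022)&(abs(P[:,0]-.558)<.06)&(abs(P[:,1]+.068)<.06);Q=P[m]
    r=cv2.minAreaRect((Q[:,:2]*1000).astype(np.float32));print(i,m.sum(),r,np.nanmin(P[:,2]),np.nanmax(P[:,2]))
    im=W[i]["image"]
# balance heights
C=cloud(W[1],T(1));
for uv in [(430,195),(412,210),(420,260),(480,195),(290,272),(385,272)]:print(uv,np.round(C[uv[1],uv[0]],3))
E
```

```text
4.05 [ 0.4402 -0.0033  0.1521] [-3.1377e+00  1.1000e-03 -2.6754e+00] F [ 1.  -0.9  0.2] op 0.0917
2 547 ((557.8099365234375, -68.50289154052734), (47.980712890625, 72.36814880371094), 55.4086799621582) -0.0020833843996774792 0.02078121660614196
3 576 ((557.9050903320312, -69.04979705810547), (47.79468536376953, 72.72533416748047), 54.68366622924805) -0.0018777070669262486 0.02078410535079611
(430, 195) [0.589 0.472 0.001]
(412, 210) [0.598 0.43  0.052]
(420, 260) [0.524 0.342 0.357]
(480, 195) [0.577 0.528 0.048]
(290, 272) [0.708 0.251 0.028]
(385, 272) [0.71  0.403 0.025]
```

View pics/w4.png

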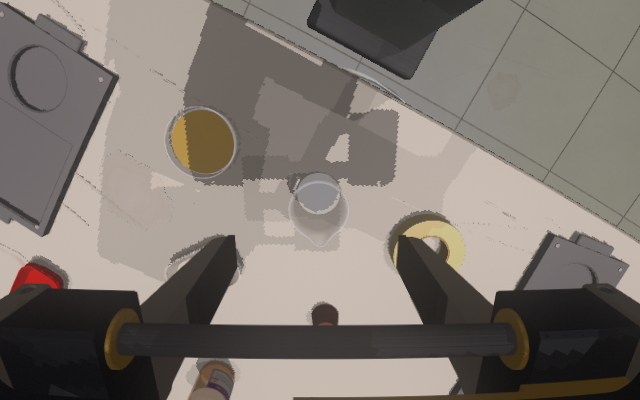

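The spout is at (320,245), directly below the rim centre in the wrist view, so it lies square to the jaws. Descending now.

Request:
apply_moves(rows=[-0.2,0,-4,0,-0.2,0,-8,0,-0.2,0,-11,0,-0.2,0,-11.8,0,-0.2,0,-11.8,0,-0.2,0,-11.8,0])

```text
time_s: 4.85
tool_pos: [0.4391, -0.0037, 0.035]
tool_rot: [-3.137, 0.003, -2.676]
force: [-0.7, -0.1, -0.2]
opening: 0.0919
```

Request:
apply_moves(rows=[0,0,0,0,0,0,0,0,0,0,0,0,0,0,0,0,0,0,0,0,0,0,0,0,0,0,0,0], grip=1)

```text
time_s: 5.72
tool_pos: [0.4391, -0.0036, 0.035]
tool_rot: [-3.137, 0.003, -2.676]
force: [0.2, 1.3, 1.7]
opening: 0.0443
```

Request:
apply_moves(rows=[0,0,0,0,0,0,0,0])

```text
time_s: 5.98
tool_pos: [0.4391, -0.0036, 0.035]
tool_rot: [-3.137, 0.003, -2.676]
force: [-0.5, 1.2, 1.3]
opening: 0.0444
```

Request:
apply_moves(rows=[0,0,2,0,0,0,6,0,0,2,10,0,2,8,11,0,4,14,11,0,5,20,11,0,6,26,11,0,6,29.2,11,0,6,29.2,11,0,6,29.2,11,0,6,29.2,11,0])

```text
time_s: 7.35
tool_pos: [0.499, 0.2871, 0.145]
tool_rot: [-3.137, 0.002, -2.677]
force: [-0.1, 0.0, -0.7]
opening: 0.0446
```

```bash
python3 look.py w5
```

```text
7.35 [0.499  0.2871 0.145 ] [-3.1368e+00  2.0000e-03 -2.6775e+00] F [-0.1  0.  -0.7] op 0.0446
```

View pics/w5.png

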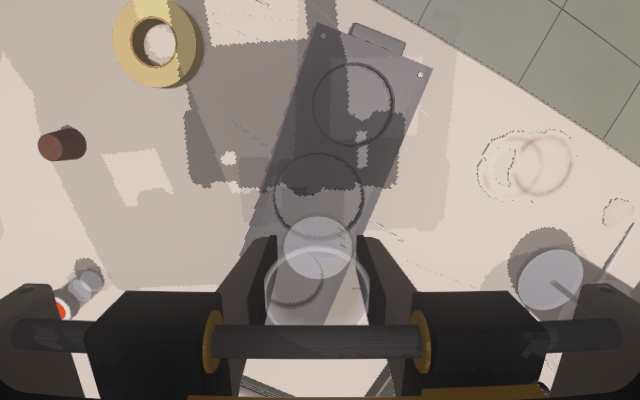

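```bash
python3 - <<'E'
from h import *
c=dict(np.load("w5.npz"));T=c["T"];
crop(c["image"],240,130,400,330,3,"pics/c5.png")
print(onz(c,[(318,248)],.115,T),onz(c,[(319,195),(353.5,104.5)],.01,T))
E
```

```text
[[0.49950232 0.28774312 0.115     ]] [[0.49584961 0.28695892 0.01      ]
 [0.41350966 0.27760373 0.01      ]]
```

View pics/c5.png

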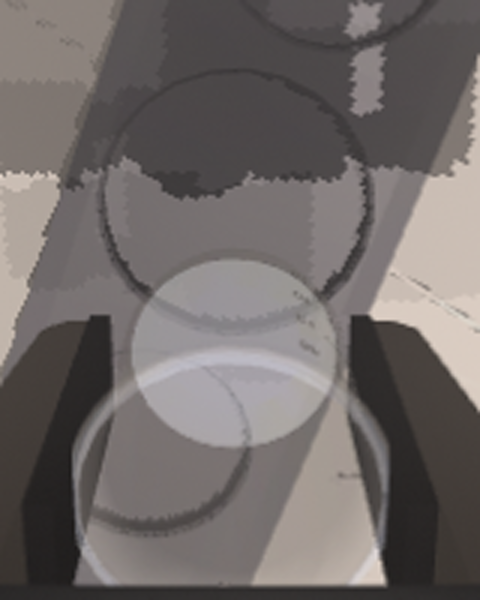

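Request:
apply_moves(rows=[-0.1,0,-4,0,-0.1,0,-8,0,-0.1,0,-10,0,-0.1,0,-10.6,0,-0.1,0,-10.6,0,-0.1,0,-10.6,0])

```text
time_s: 8.15
tool_pos: [0.4988, 0.2872, 0.04]
tool_rot: [-3.137, 0.004, -2.678]
force: [0.7, 0.1, 0.5]
opening: 0.0449
```

Request:
apply_moves(rows=[0,0,-0.05,0,0,0,-0.05,0,0,0,-0.05,0,0,0,-0.05,0,0,0,-0.05,0], grip=-0.4)

```text
time_s: 8.78
tool_pos: [0.4987, 0.2873, 0.0394]
tool_rot: [-3.137, 0.004, -2.678]
force: [0.9, -0.4, -0.8]
opening: 0.0644
```

Request:
apply_moves(rows=[0,0,4,0,0,0,8,0,0,0,12,0,0,0,12,0])

```text
time_s: 9.28
tool_pos: [0.5005, 0.2883, 0.1626]
tool_rot: [-3.137, 0.009, -2.678]
force: [-0.5, 0.4, -0.1]
opening: 0.0642
```

```bash
python3 look.py w6
```

```text
9.28 [0.5005 0.2883 0.1626] [-3.1372  0.0094 -2.6779] F [-0.5  0.4 -0.1] op 0.0642
```

View pics/w6.png

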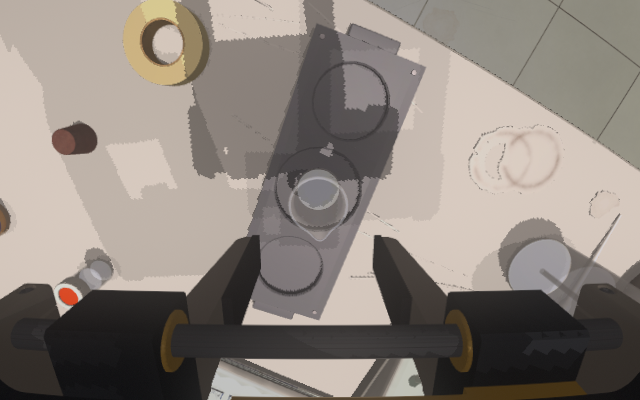

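The beaker stands upright in the middle recess: its floor is at (318,188) and the recess centre is at about (318,190). Next is the bottle.

Request:
apply_moves(rows=[3,-5,4,-5,6,-10,4,-10,9,-15,4,-15,12,-20,4,-20,15,-25,4,-26.5,18,-29.7,4,-26.5,18,-29.7,4,-26.5,18,-29.7,4,-26.5,18,-29.7,4,-26.5], grip=-0.6)

```text
time_s: 10.45
tool_pos: [0.6785, -0.0081, 0.2]
tool_rot: [-3.137, 0.005, -3.139]
force: [0.5, 0.5, -0.1]
opening: 0.0737
```

```bash
python3 look.py w7
```

```text
10.45 [ 0.6785 -0.0081  0.2   ] [-3.1373  0.0051 -3.1392] F [ 0.5  0.5 -0.1] op 0.0737
```

View pics/w7.png

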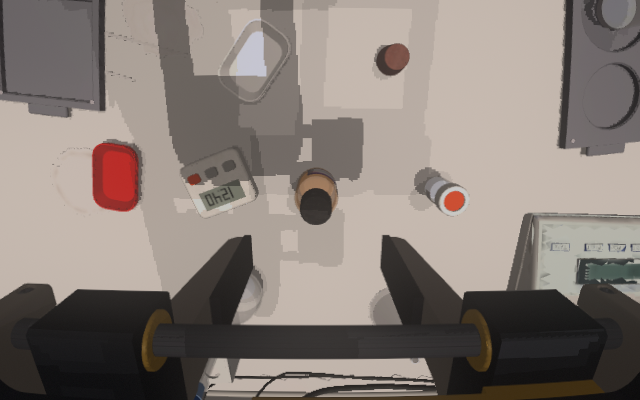

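```bash
python3 - <<'E'
from h import *
c=dict(np.load("w7.npz"));T=c["T"];
crop(c["image"],270,150,370,240,6,"pics/c7.png")
print(onz(c,[(316,205.5)],.09,T), onz(c,[(453,201)],.056,T),np.round(cloud(c,T)[205,310:322:4],4))
C=cloud(c,T);print("timer right edge",np.round(C[185,[245,250,252]],3), "flask",np.round(C[290,[245,250]],3))
E
```

```text
[[ 0.67836051 -0.00924474  0.09      ]] [[0.68419147 0.11856908 0.056     ]] [[ 0.6779 -0.0142  0.0902]
 [ 0.6776 -0.0109  0.0912]
 [ 0.6775 -0.0076  0.0915]]
timer right edge [[ 0.679 -0.083  0.018]
 [ 0.679 -0.078  0.017]
 [ 0.679 -0.076  0.017]] flask [[ 0.786 -0.084  0.045]
 [ 0.788 -0.08   0.041]]
```

View pics/c7.png

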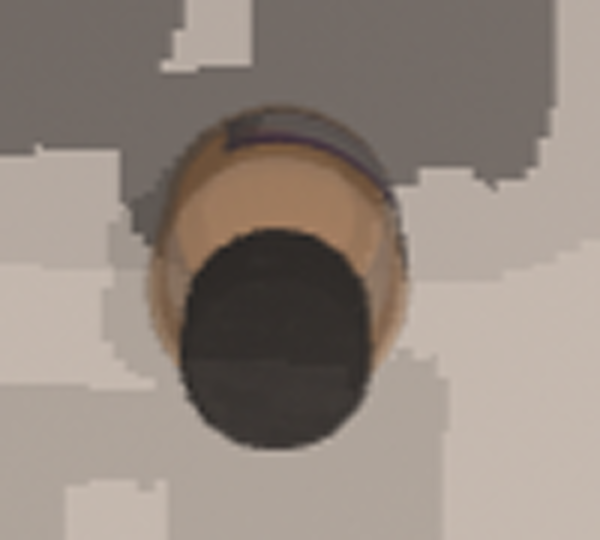

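Request:
apply_moves(rows=[0.2,-0.1,-5,0,0.2,-0.1,-10,0,0.2,-0.1,-14,0,0.2,-0.1,-16.2,0,0.2,-0.1,-16.2,0,0.2,-0.1,-16.2,0,0.2,-0.1,-16.2,0])

```text
time_s: 11.38
tool_pos: [0.6819, -0.009, 0.0402]
tool_rot: [-3.137, 0.008, -3.139]
force: [-0.8, 0.1, -0.3]
opening: 0.0737
```

Request:
apply_moves(rows=[0,0,0,0,0,0,0,0,0,0,0,0,0,0,0,0,0,0,0,0,0,0,0,0,0,0,0,0], grip=1)

```text
time_s: 12.25
tool_pos: [0.6819, -0.009, 0.0403]
tool_rot: [-3.137, 0.008, -3.139]
force: [-0.6, -0.2, 2.9]
opening: 0.0406
```

Request:
apply_moves(rows=[0,0,2,0,0,0,6,0,-2,2,10,0,-6,6.4,10,0,-10,10.6,10,0,-14,15,10,0,-18,19.2,10,0,-22,23.6,10,0,-26,28,10,0,-26.6,28.7,10,0,-26.6,28.7,10,0,-26.6,28.7,10,0])

```text
time_s: 13.75
tool_pos: [0.4169, 0.2774, 0.1407]
tool_rot: [-3.137, 0.009, -3.14]
force: [-0.9, 0.1, -1.1]
opening: 0.0405
```

```bash
python3 look.py w8;python3 - <<'E'
from h import *
c=dict(np.load("w8.npz"));
crop(c["image"],200,100,440,300,3,"pics/c8.png")
E
```

```text
13.75 [0.4169 0.2774 0.1407] [-3.1374  0.0092 -3.1397] F [-0.9  0.1 -1.1] op 0.0405
```

View pics/c8.png

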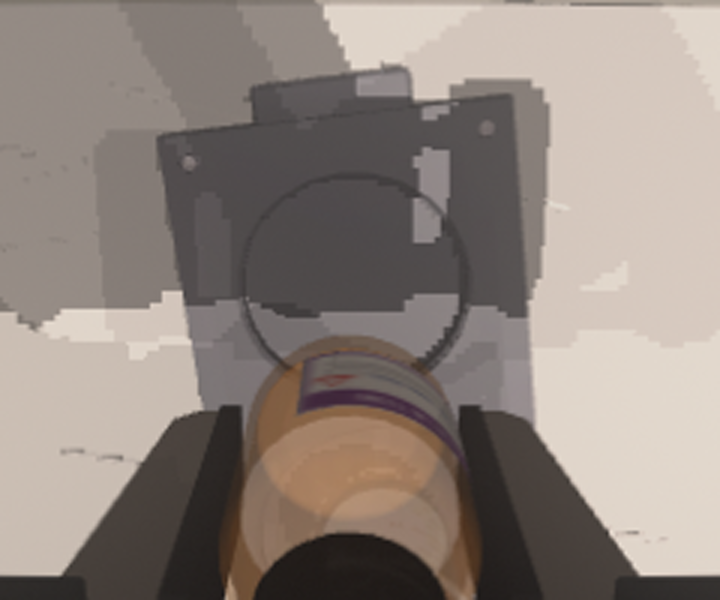

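```bash
python3 - <<'E'
from h import *
c=dict(np.load("w8.npz"));T=c["T"]
print(onz(c,[(318.2,193.5)],.01,T),onz(c,[(316.5,211.7)],.1005,T)+[.0205,0,0],onz(c,[(316.5,211.7)],.105,T)+[.0205,0,0])
E
```

```text
[[0.4126772  0.27804726 0.01      ]] [[0.41957662 0.27685033 0.1005    ]] [[0.41806393 0.27686378 0.105     ]]
```

Request:
apply_moves(rows=[-0.25,0,-4,0,-0.25,0,-7,0,-0.25,0,-9,0,-0.25,0,-9.7,0,-0.25,0,-9.7,0,-0.25,0,-9.7,0,-0.25,0,-9.7,0])

```text
time_s: 14.68
tool_pos: [0.4149, 0.2772, 0.0439]
tool_rot: [-3.138, 0.01, -3.141]
force: [0.1, 0.5, -2.1]
opening: 0.0403
```

Request:
apply_moves(rows=[0,0,-0.05,0,0,0,-0.05,0,0,0,-0.05,0,0,0,-0.05,0,0,0,-0.05,0], grip=-0.4)

```text
time_s: 15.3
tool_pos: [0.4148, 0.2772, 0.0434]
tool_rot: [-3.138, 0.01, -3.141]
force: [-0.4, -0.9, 0.6]
opening: 0.0643
```

Request:
apply_moves(rows=[0,0,5,0,0,0,10,0,0,0,14,0,0,0,16,0,0,0,16,0])

```text
time_s: 15.92
tool_pos: [0.4156, 0.2778, 0.2048]
tool_rot: [-3.14, 0.012, -3.141]
force: [-0.2, -0.2, -0.5]
opening: 0.0645
```

```bash
python3 look.py w9;python3 - <<'E'
from h import *
c=dict(np.load("w9.npz"));
crop(c["image"],200,80,440,280,3,"pics/c9.png")
E
```

```text
15.93 [0.4156 0.2778 0.2048] [-3.1395  0.0123 -3.1407] F [-0.2 -0.2 -0.5] op 0.0645
```

View pics/c9.png

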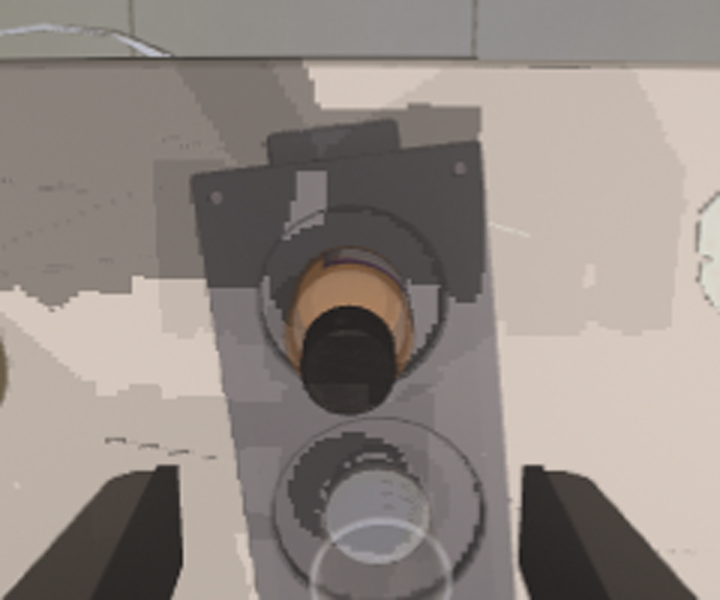

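```bash
python3 - <<'E'
from h import *
c=dict(np.load("w9.npz"));T=c["T"]
f=lambda X,Y,z:np.round(onz(c,[(200+(X+.5)/3-.5,80+(Y+.5)/3-.5)],z,T)[0],4)
print("cap",f(349,368,.093),"rec",f(354,297,.01),"bk floor",f(376,515,.009),"rec",f(380,510,.01))
E
```

```text
cap [0.4141 0.2768 0.093 ] rec [0.4133 0.2784 0.01  ] bk floor [0.4987 0.2869 0.009 ] rec [0.4962 0.2884 0.01  ]
```

Both sit within about 2 mm of their recess centres. Next is the stopper.

Request:
apply_moves(rows=[3,-5,0,10,6,-10,0,20,9,-15,-2,30,12,-20,-4.5,40,14,-21.4,-4.5,45,14,-21.4,-4.5,45,14,-21.4,-4.5,45,14,-21.4,-4.5,45,14,-21.4,-4.5,45])

```text
time_s: 17.1
tool_pos: [0.5545, 0.0642, 0.1587]
tool_rot: [-3.138, 0.011, -2.354]
force: [-0.9, -0.7, 0.8]
opening: 0.064
```

```bash
python3 look.py w10;python3 - <<'E'
from h import *
c=dict(np.load("w10.npz"));
crop(c["image"],240,160,400,280,5,"pics/c10.png")
E
```

```text
17.1 [0.5545 0.0642 0.1587] [-3.1382  0.0106 -2.3544] F [-0.9 -0.7  0.8] op 0.064
```

View pics/c10.png

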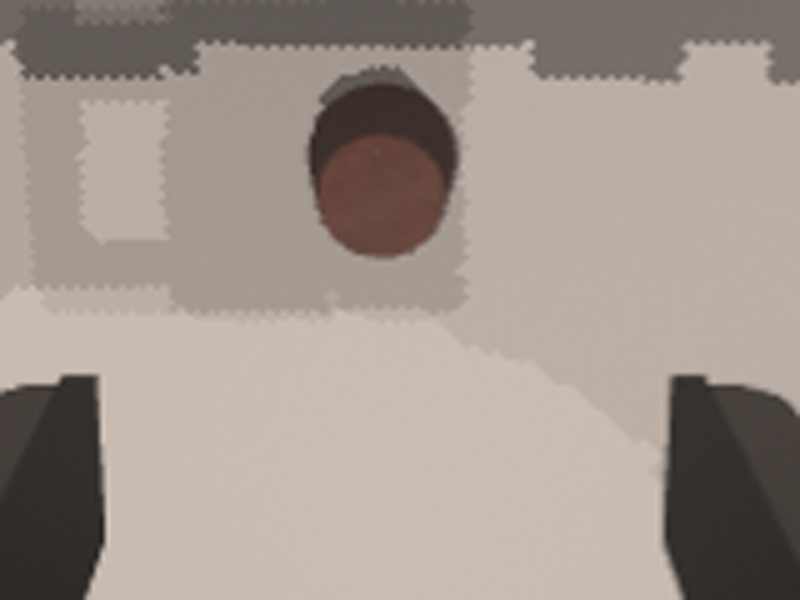

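```bash
python3 - <<'E'
from h import *
c=dict(np.load("w10.npz"));T=c["T"]
print(onz(c,[(316,198.8)],.028,T))
E
```

```text
[[0.55562385 0.06366389 0.028     ]]
```

Request:
apply_moves(rows=[0.1,-0.1,-5,0,0.1,-0.1,-9,0,0.1,-0.1,-12,0,0.1,-0.1,-12.4,0,0.1,-0.1,-12.4,0,0.1,-0.1,-12.4,0])

```text
time_s: 17.9
tool_pos: [0.5567, 0.0633, 0.0362]
tool_rot: [-3.137, 0.012, -2.354]
force: [-0.2, -0.5, 0.7]
opening: 0.0645
```

Request:
apply_moves(rows=[0,0,0,0,0,0,0,0,0,0,0,0,0,0,0,0,0,0,0,0,0,0,0,0,0,0,0,0], grip=1)

```text
time_s: 18.77
tool_pos: [0.5567, 0.0632, 0.0362]
tool_rot: [-3.137, 0.012, -2.354]
force: [-0.1, -0.5, 1.5]
opening: 0.024
```

Request:
apply_moves(rows=[0,0,3,0,0,0,8,0,0.5,5,10,0,1,10,10,0,1.6,15,10,0,2.2,20,10,0,2.7,23.4,10,0,2.7,23.4,10,0,2.7,23.4,10,0,2.7,23.4,10,0])

```text
time_s: 20.02
tool_pos: [0.5835, 0.296, 0.1361]
tool_rot: [-3.137, 0.012, -2.355]
force: [-0.3, 0.5, -0.3]
opening: 0.0241
```

```bash
python3 look.py w11;python3 - <<'E'
from h import *
c=dict(np.load("w11.npz"));
crop(c["image"],200,120,440,320,3,"pics/c11.png")
E
```

```text
20.02 [0.5835 0.296  0.1361] [-3.1367  0.0118 -2.3553] F [-0.3  0.5 -0.3] op 0.0241
```

View pics/c11.png

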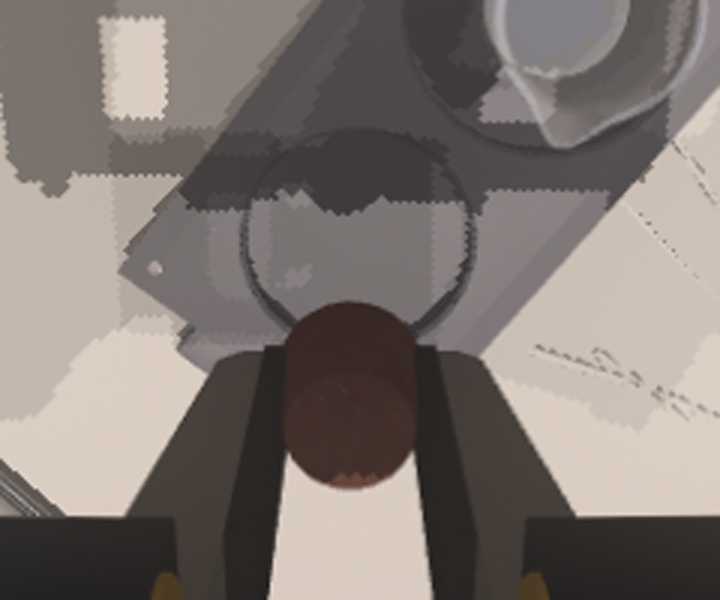

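```bash
python3 - <<'E'
from h import *
c=dict(np.load("w11.npz"));T=c["T"]
f=lambda X,Y,z:np.round(onz(c,[(200+(X+.5)/3-.5,120+(Y+.5)/3-.5)],z,T)[0],4)
print("rec",f(358,237,.01),"stop top",f(350,425,.128))
E
```

```text
rec [0.582  0.2963 0.01  ] stop top [0.5826 0.2945 0.128 ]
```

Request:
apply_moves(rows=[0,0.2,-4,0,0,0.2,-7.5,0,0,0.2,-9.2,0,0,0.2,-9.7,0,0,0.2,-9.7,0,0,0.2,-9.7,0,0,0.2,-9.7,0])

```text
time_s: 20.95
tool_pos: [0.5841, 0.2983, 0.0399]
tool_rot: [-3.136, 0.013, -2.355]
force: [-0.7, 0.4, -1.2]
opening: 0.024
```

Request:
apply_moves(rows=[0,0,0,0,0,0,0,0,0,0,0,0,0,0,0,0,0,0,0,0], grip=0)

```text
time_s: 21.58
tool_pos: [0.5841, 0.2983, 0.0399]
tool_rot: [-3.136, 0.013, -2.355]
force: [-0.3, -0.3, -0.5]
opening: 0.0456
```

Request:
apply_moves(rows=[0,0,5,0,0,0,10,0,0,0,14,0,0,0,14,0,0,0,14,0], grip=-0.6)

```text
time_s: 22.2
tool_pos: [0.5836, 0.2981, 0.1792]
tool_rot: [-3.137, 0.012, -2.355]
force: [-0.0, -1.0, -1.0]
opening: 0.0731
```

```bash
python3 look.py w12;python3 - <<'E'
from h import *
c=dict(np.load("w12.npz"));
crop(c["image"],200,80,440,280,3,"pics/c12.png")
E
```

```text
22.2 [0.5836 0.2981 0.1792] [-3.1366  0.0124 -2.3555] F [-0. -1. -1.] op 0.0731
```

View pics/c12.png

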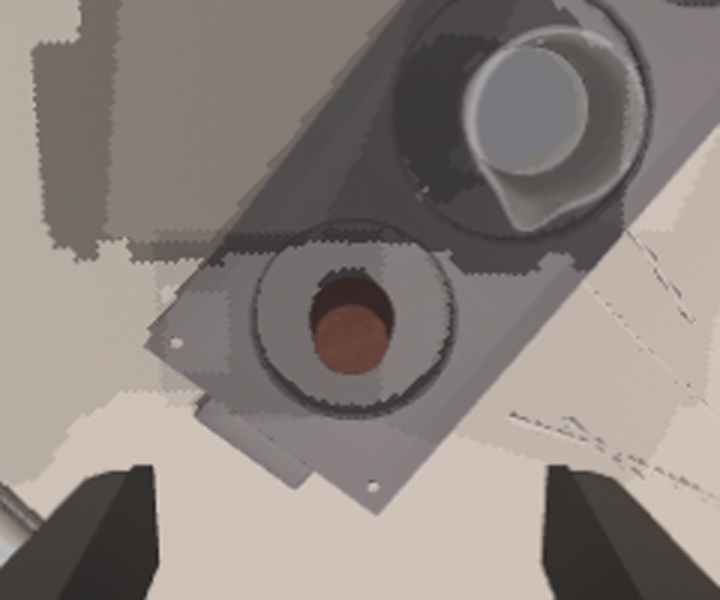

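The stopper stands upright, base at crop (351,317) against the recess centre at (354,320), about 1 mm off. The titration kit is done. Next are the boats.

Request:
apply_moves(rows=[0,-4,0,-10,0,-8,0,-20,-0.6,-13,0,-30,-1,-18,0,-40,-1.4,-23,0,-50,-1.8,-28,0,-60,-2.2,-33,0,-70,-2.6,-36.7,-2,-80,-2.6,-36.7,-2,-80,-2.6,-36.7,-2,-80,-2.6,-36.7,-2,-80])

```text
time_s: 23.62
tool_pos: [0.5575, -0.0681, 0.1586]
tool_rot: [-3.137, 0.011, 2.534]
force: [0.2, 0.2, 0.8]
opening: 0.0733
```

```bash
python3 look.py w13;python3 - <<'E'
from h import *
c=dict(np.load("w13.npz"));
crop(c["image"],220,120,420,270,4,"pics/c13.png")
E
```

```text
23.62 [ 0.5575 -0.0681  0.1586] [-3.1371  0.0111  2.534 ] F [0.2 0.2 0.8] op 0.0733
```

View pics/c13.png

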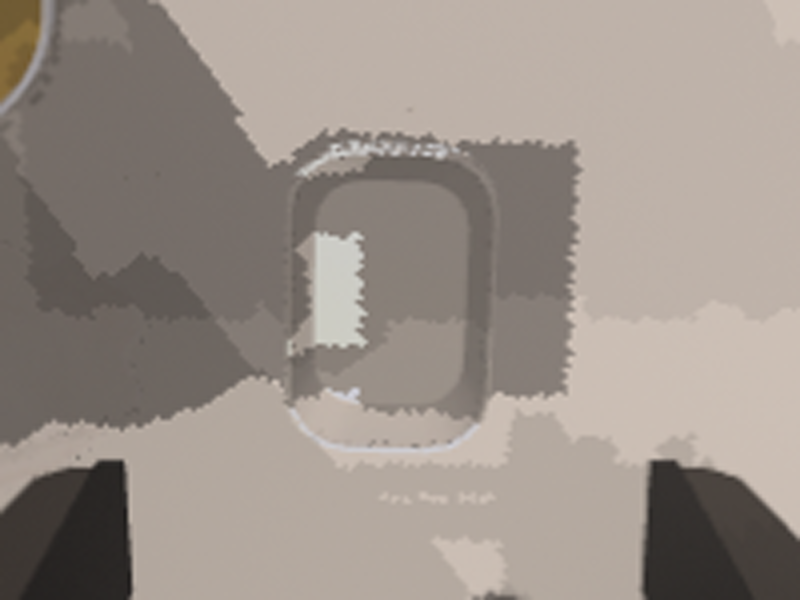

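Request:
apply_moves(rows=[0,-0.05,-5,0,0,-0.05,-9,0,0,-0.05,-12,0,0,-0.05,-13,0,0,-0.05,-13,0,0,-0.05,-13,0,0,-0.05,-13,0])

```text
time_s: 24.55
tool_pos: [0.5584, -0.0686, 0.0299]
tool_rot: [-3.138, 0.013, 2.534]
force: [-0.7, 0.3, -0.2]
opening: 0.0735
```

Request:
apply_moves(rows=[0,0,-0.2,0,0,0,-0.2,0,0,0,-0.2,0])

```text
time_s: 24.92
tool_pos: [0.5584, -0.0686, 0.028]
tool_rot: [-3.138, 0.013, 2.534]
force: [-0.5, -0.7, 0.2]
opening: 0.0736
```

Request:
apply_moves(rows=[0,0,0,0,0,0,0,0,0,0,0,0,0,0,0,0,0,0,0,0,0,0,0,0], grip=1)

```text
time_s: 25.68
tool_pos: [0.5584, -0.0686, 0.0279]
tool_rot: [-3.138, 0.013, 2.534]
force: [0.2, -0.6, 0.2]
opening: 0.045
```

Request:
apply_moves(rows=[0,0,1,0,0,0,4,0,0,-2,8,5,-0.5,-7,8,14,-1,-12,8,22,-1.5,-17,8,27,-2,-21.5,8,27.3,-2,-21.5,8,27.3,-2,-21.5,8,27.3,-2,-21.5,8,27.3])

```text
time_s: 26.92
tool_pos: [0.5385, -0.2824, 0.1081]
tool_rot: [-3.138, 0.013, 3.011]
force: [0.1, -0.0, -0.1]
opening: 0.0447
```

```bash
python3 look.py w14;python3 - <<'E'
from h import *
c=dict(np.load("w14.npz"));
crop(c["image"],180,80,460,300,2.8,"pics/c14.png")
E
```

```text
26.93 [ 0.5385 -0.2824  0.1081] [-3.1384  0.0129  3.0115] F [ 0.1 -0.  -0.1] op 0.0447
```

View pics/c14.png

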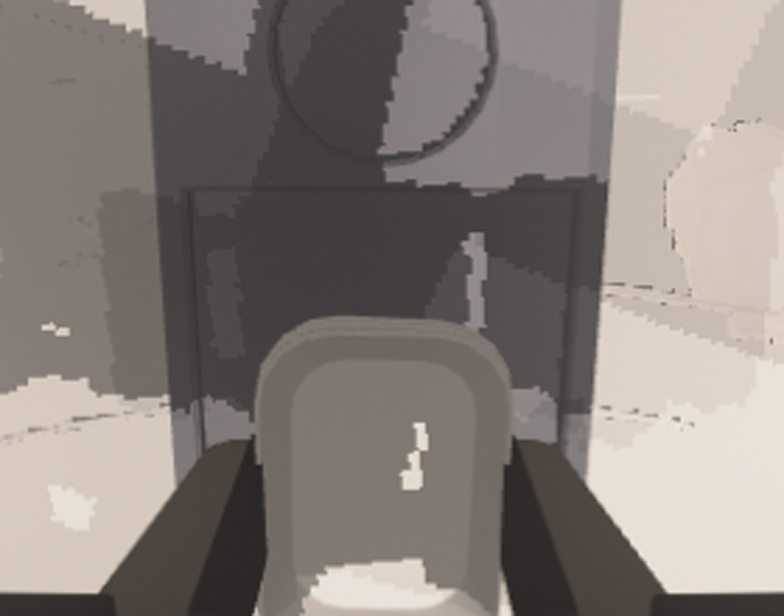

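```bash
python3 - <<'E'
from h import *
c=dict(np.load("w14.npz"));T=c["T"]
f=lambda X,Y,z:onz(c,[(180+(X+.5)/2.8-.5,80+(Y+.5)/2.8-.5)],z,T)[0]
u=np.array([.9914,-.1305,0])  # from round toward oblong
a=f(385,188,.01);print("recess front edge",a,"-> centre",a+.048*u)
b=f(383,317,.092);print("boats front",b,"centre",b+.0365*u, "at .097",f(383,317,.097)+.0365*u)
print("boat floor width ctr",f(383,450,.088))
print("round c",f(384,52,.01))
E
```

```text
recess front edge [ 0.49017771 -0.276152    0.01      ] -> centre [ 0.53776491 -0.282416    0.01      ]
boats front [ 0.5027614  -0.27813427  0.092     ] centre [ 0.5389475  -0.28289752  0.092     ] at .097 [ 0.53757439 -0.28270447  0.097     ]
boat floor width ctr [ 0.5307087  -0.28181737  0.088     ]
round c [ 0.45573804 -0.27190214  0.01      ]
```

Request:
apply_moves(rows=[0,-0.05,-3.5,0,0,-0.05,-6,0,0,-0.05,-7.2,0,0,-0.05,-7.6,0,0,-0.05,-7.7,0,0,-0.05,-7.7,0,0,-0.05,-7.7,0])

```text
time_s: 27.85
tool_pos: [0.539, -0.2832, 0.0318]
tool_rot: [-3.138, 0.014, 3.012]
force: [0.1, 0.2, -0.0]
opening: 0.0443
```

Request:
apply_moves(rows=[0,0,-0.08,0,0,0,-0.08,0])

```text
time_s: 28.1
tool_pos: [0.539, -0.2833, 0.0311]
tool_rot: [-3.138, 0.014, 3.012]
force: [0.1, 0.8, -0.4]
opening: 0.0448
```

Request:
apply_moves(rows=[0,0,0,0,0,0,0,0,0,0,0,0,0,0,0,0], grip=-0.2)

```text
time_s: 28.6
tool_pos: [0.539, -0.2832, 0.0311]
tool_rot: [-3.138, 0.014, 3.012]
force: [-0.5, 0.4, -0.6]
opening: 0.055
```

Request:
apply_moves(rows=[0,0,1,0,0,0,3,0,0,0,7,0,0,0,12,0,0,0,14,0,0,0,14,0])

```text
time_s: 29.35
tool_pos: [0.5402, -0.2839, 0.1743]
tool_rot: [-3.136, 0.019, 3.012]
force: [-0.6, -0.1, -0.7]
opening: 0.0552
```

```bash
python3 look.py w15;python3 - <<'E'
from h import *
c=dict(np.load("w15.npz"));
crop(c["image"],180,60,460,280,2.8,"pics/c15.png")
E
```

```text
29.35 [ 0.5402 -0.2839  0.1743] [-3.1361  0.0189  3.0116] F [-0.6 -0.1 -0.7] op 0.0552
```

View pics/c15.png

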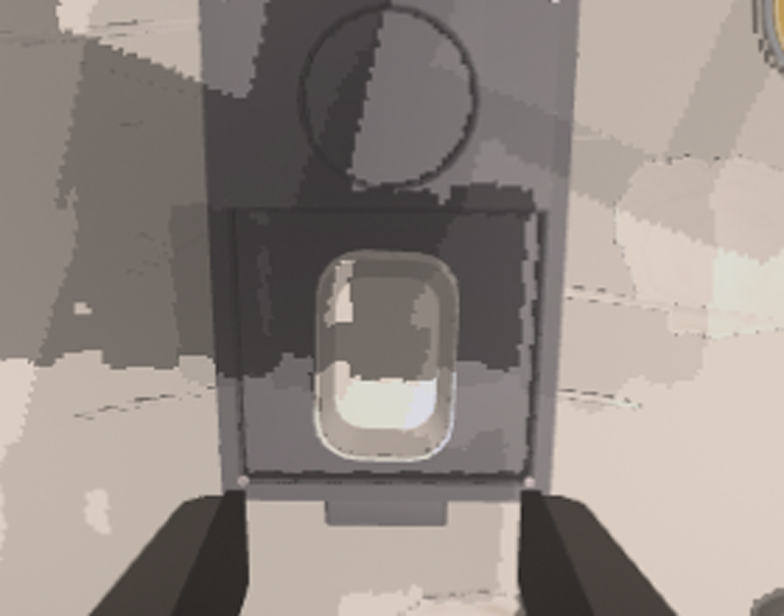

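```bash
python3 - <<'E'
from h import *
c=dict(np.load("w15.npz"));T=c["T"]
f=lambda X,Y,z:np.round(onz(c,[(180+(X+.5)/2.8-.5,60+(Y+.5)/2.8-.5)],z,T)[0],4)
a=[f(388,210,.01),f(388,478,.01)];print(a,np.mean(a,0))
b=[f(387,275,.0125),f(387,430,.0125)];print(b,np.mean(b,0))
b=[f(387,248,.02),f(387,462,.02)];print(b,np.mean(b,0))
C=cloud(c,T).reshape(-1,3);Q=C[(C[:,2]>.0165)&(C[:,2]<.024)&(abs(C[:,0]-.538)<.045)&(abs(C[:,1]+.283)<.045)]
print(len(Q),cv2.minAreaRect((Q[:,:2]*1000).astype(np.float32)),Q[:,2].max())
E
```

```text
[array([ 0.4903, -0.2768,  0.01  ]), array([ 0.5857, -0.2892,  0.01  ])] [ 0.538 -0.283  0.01 ]
[array([ 0.5115, -0.2799,  0.0125]), array([ 0.5664, -0.287 ,  0.0125])] [ 0.53895 -0.28345  0.0125 ]
[array([ 0.5014, -0.2786,  0.02  ]), array([ 0.5756, -0.2882,  0.02  ])] [ 0.5385 -0.2834  0.02  ]
1100 ((538.7869262695312, -283.7313232421875), (47.698936462402344, 72.47737121582031), 80.05998992919922) 0.02373168446024282
```

The boats are centred to within 1 mm. Last is the vial.

Request:
apply_moves(rows=[2,5.5,2.5,2,4,11,2.5,4,6,16.5,2.5,7.5,8,22,2.5,7.5,10,27.5,2.5,7.5,12,33,2.5,7.5,14.4,38.5,2.5,7.5,14.4,40.3,2.5,7.5,14.4,40.3,2.5,7.5,14.4,40.3,2.5,7.5,14.4,40.3,2.5,7.5])

```text
time_s: 30.78
tool_pos: [0.6831, 0.1179, 0.1975]
tool_rot: [-3.137, 0.016, 3.141]
force: [0.4, -0.6, -0.2]
opening: 0.0554
```

```bash
python3 look.py w16;python3 - <<'E'
from h import *
c=dict(np.load("w16.npz"));
crop(c["image"],240,120,400,260,4,"pics/c16.png")
E
```

```text
30.77 [0.6831 0.1179 0.1975] [-3.1367  0.016   3.1408] F [ 0.4 -0.6 -0.2] op 0.0554
```

View pics/c16.png

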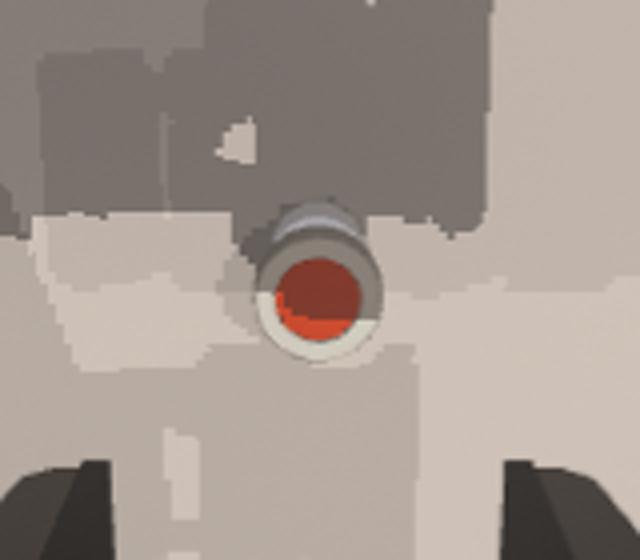

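```bash
python3 - <<'E'
from h import *
c=dict(np.load("w16.npz"));T=c["T"]
print(onz(c,[(319.1,194.7)],.055,T))
E
```

```text
[[0.68419342 0.11928338 0.055     ]]
```

Request:
apply_moves(rows=[0,0.15,-5,0,0,0.15,-10,0,0,0.15,-14,0,0,0.15,-16.4,0,0,0.15,-16.4,0,0,0.15,-16.4,0,0,0.15,-16.4,0])

```text
time_s: 31.7
tool_pos: [0.6843, 0.1195, 0.0354]
tool_rot: [-3.137, 0.019, 3.141]
force: [0.7, 0.5, 0.3]
opening: 0.0549
```

Request:
apply_moves(rows=[0,0,0,0,0,0,0,0,0,0,0,0,0,0,0,0,0,0,0,0,0,0,0,0], grip=1)

```text
time_s: 32.45
tool_pos: [0.6844, 0.1196, 0.0356]
tool_rot: [-3.137, 0.019, 3.141]
force: [-2.9, 0.5, 4.7]
opening: 0.0264
```

Request:
apply_moves(rows=[0,0,2,0,0,0,6,0,-2.5,-4,10,0,-5.5,-9.4,10,0,-8.5,-14.6,10,0,-11.5,-19.6,10,0,-14.5,-24.8,10,0,-17.5,-30,10,0,-20.5,-35,10,0,-22.9,-39.2,10,0,-22.9,-39.2,10,0,-22.9,-39.2,10,0])

```text
time_s: 33.95
tool_pos: [0.4556, -0.2724, 0.1363]
tool_rot: [-3.137, 0.02, 3.14]
force: [0.5, 0.1, 0.3]
opening: 0.0266
```

Request:
apply_moves(rows=[0,0,0,0])

```text
time_s: 34.08
tool_pos: [0.4562, -0.2716, 0.1366]
tool_rot: [-3.137, 0.02, 3.141]
force: [0.6, -0.3, 0.6]
opening: 0.0262
```

```bash
python3 look.py w17;python3 - <<'E'
from h import *
c=dict(np.load("w17.npz"));
crop(c["image"],200,100,440,300,3,"pics/c17.png")
E
```

```text
34.08 [ 0.4562 -0.2716  0.1366] [-3.1373  0.0201  3.1409] F [ 0.6 -0.3  0.6] op 0.0262
```

View pics/c17.png

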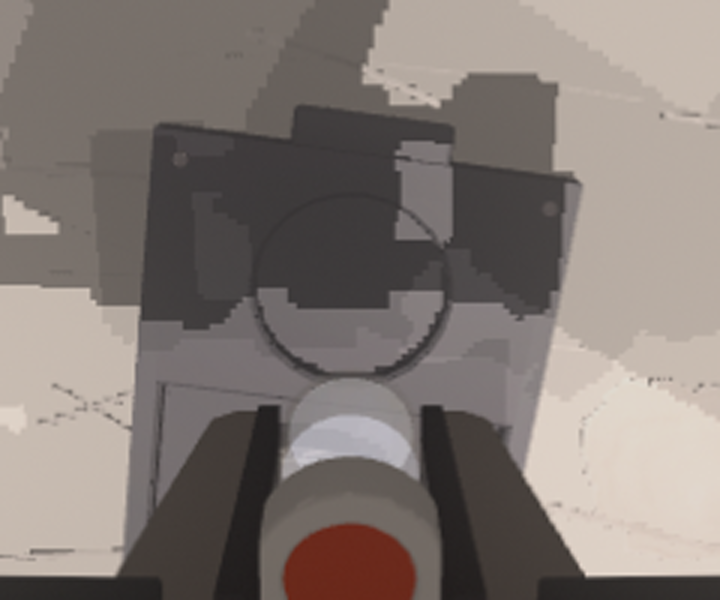

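```bash
python3 - <<'E'
from h import *
c=dict(np.load("w17.npz"));T=c["T"]
f=lambda X,Y,z:np.round(onz(c,[(200+(X+.5)/3-.5,100+(Y+.5)/3-.5)],z,T)[0],4)
print("rec",f(351.5,193,.01),f(351.5,377,.01),"cap",f(350,577,.157),"base",f(350,379,.101)+[.0135,0,0],f(350,379,.103)+[.0125,0,0])
E
```

```text
rec [ 0.4265 -0.2721  0.01  ] [ 0.4817 -0.2721  0.01  ] cap [ 0.455  -0.2719  0.157 ] base [ 0.4596 -0.2722  0.101 ] [ 0.4578 -0.2721  0.103 ]
```

Request:
apply_moves(rows=[-0.2,0,-4,0,-0.2,0,-7.5,0,-0.2,0,-9.2,0,-0.2,0,-9.8,0,-0.2,0,-9.8,0,-0.2,0,-9.8,0,-0.2,0,-9.8,0])

```text
time_s: 35.0
tool_pos: [0.4548, -0.2718, 0.0392]
tool_rot: [-3.137, 0.021, 3.141]
force: [-0.4, 0.2, -0.0]
opening: 0.0265
```

Request:
apply_moves(rows=[0,0,-0.03,0,0,0,-0.03,0])

```text
time_s: 35.25
tool_pos: [0.4549, -0.2719, 0.0391]
tool_rot: [-3.136, 0.022, 3.141]
force: [0.2, -0.2, 0.1]
opening: 0.0262
```

Request:
apply_moves(rows=[0,0,0,0,0,0,0,0,0,0,0,0,0,0,0,0], grip=0)

```text
time_s: 35.75
tool_pos: [0.4549, -0.2719, 0.0391]
tool_rot: [-3.136, 0.021, 3.141]
force: [-0.1, 0.1, 0.7]
opening: 0.0461
```

Request:
apply_moves(rows=[0,0,4,0,0,0,9,0,0,0,14,0,0,0,18,0,0,0,18,0])

```text
time_s: 36.38
tool_pos: [0.4565, -0.2729, 0.2223]
tool_rot: [-3.133, 0.027, 3.141]
force: [0.3, 0.5, -0.2]
opening: 0.046
```

```bash
python3 look.py w18;python3 - <<'E'
from h import *
c=dict(np.load("w18.npz"));
crop(c["image"],200,80,440,280,3,"pics/c18.png")
E
```

```text
36.38 [ 0.4565 -0.2729  0.2223] [-3.1332  0.0267  3.1412] F [ 0.3  0.5 -0.2] op 0.046
```

View pics/c18.png

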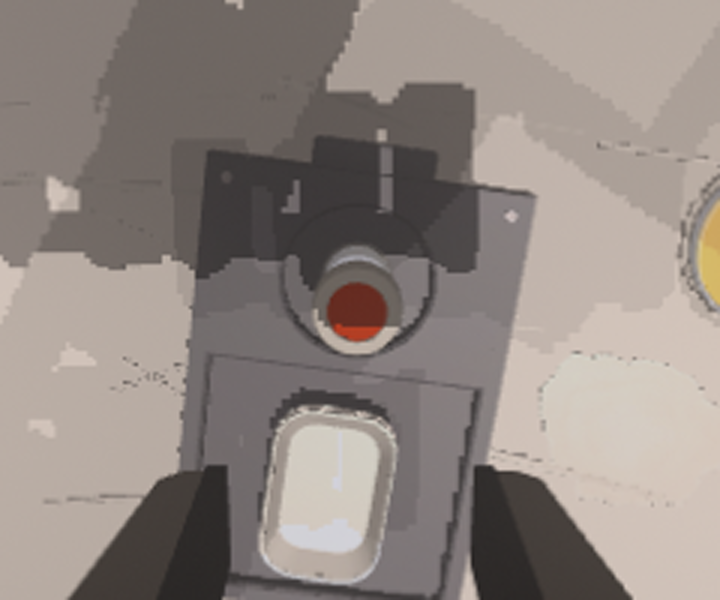

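```bash
python3 - <<'E'
from plant import bot,cams
from h import *
c=dict(np.load("w18.npz"));T=c["T"]
f=lambda X,Y,z:np.round(onz(c,[(200+(X+.5)/3-.5,80+(Y+.5)/3-.5)],z,T)[0],4)
print("cap",f(357,312,.058),"rec",f(358,205,.01),f(358,354,.01))
for n in("top","scene"):
    c=cams.camera(n);np.savez(f"z_{n}.npz",**c);im=c["image"]
    if n=="top":
        crop(im,190,130,470,290,2.8,"pics/z_top.png")
    else: crop(im,150,140,490,350,2.3,"pics/z_scene.png")
o=dict(np.load("a_top.npz"))["image"].astype(int);d=abs(o-dict(np.load("z_top.npz"))["image"]).sum(2)
E
```

```text
cap [ 0.4545 -0.2724  0.058 ] rec [ 0.4269 -0.2721  0.01  ] [ 0.4835 -0.272   0.01  ]
```

View pics/z_top.png

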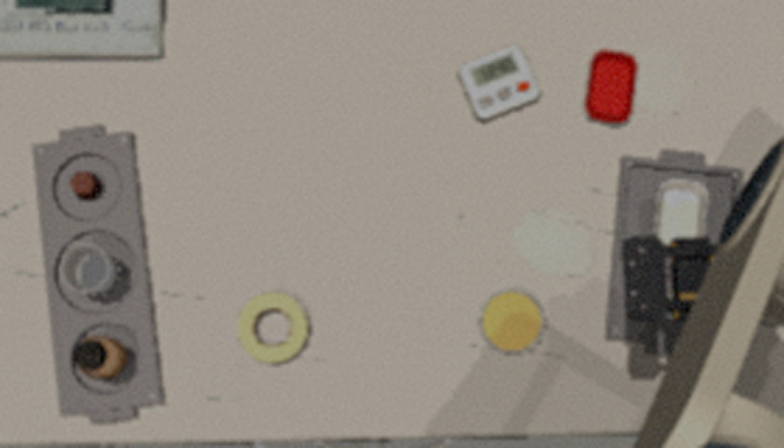

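View pics/z_scene.png

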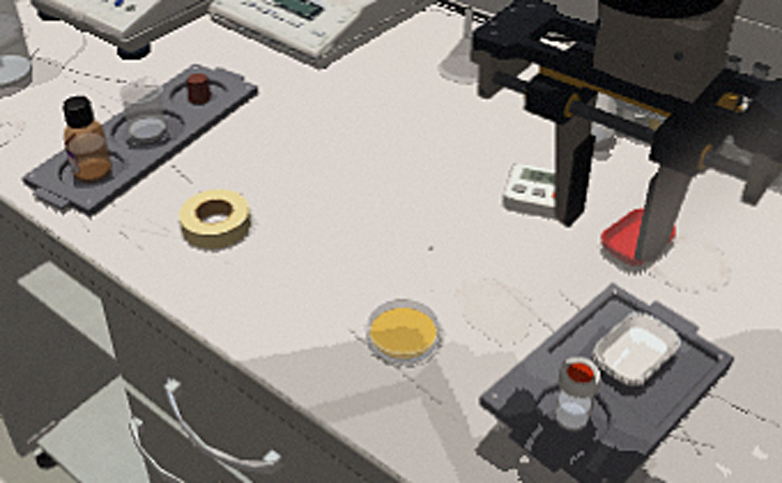

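```bash
python3 - <<'E'
from plant import bot
print(bot.get_obs()["time_s"]);print(bot.sign_off())
E
```

```text
36.525
the job is handed in; nothing more can be done
None
```

Both kits are made up and handed in at 36.5 s of the 144 s allowed, titration kit first.

- **Titration kit, long tray:** the beaker is in the middle recess, the brown bottle in the end recess nearest the robot, and the stopper in the far one.
- **Weighing kit, short tray:** the white boats are in the oblong recess and the vial is in the round one.
- **Centring:** in the last close views, the boats, vial and stopper sat within about 1 mm of their recess centres, and the bottle within about 2 mm.
- **Beaker:** the two views differ slightly. The last wrist view put it about 2.5–3 mm off centre, using a recess reading that ran low in that view. Against the earlier measurements it is about 1 mm off.
- **Boats:** they are turned about 2° from the tray's axis.
- **Last pictures:** the overhead and scene views show everything upright and the gripper clear of everything. The timer, tape roll, petri dish and red boats show no visible movement by eye; I did not measure them again.

No check failed. The measured forces stayed below 6 N in every reading taken.

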